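# Take the top job tray off the nested stack in the lens case

## Robot

A 6-joint arm with a two-finger parallel gripper is mounted at the origin on the work surface. World frame = base frame: x ahead of the robot, y to its left, z up, the work surface at z = 0. Lengths are in m, angles in degrees, forces in N, time in s.
With the tool pointing down it reaches from about 0.375 to 0.9 m from the base axis. Payload 3.1 kg.
Tool frame: the origin (TCP) lies at the very end of the fingers, on their centre line; the grasp point (between the pads) lies 19 mm behind it (grasp_offset is the distance from the TCP to the grasp point, in m); z points along the fingers, y is the direction in which the jaws open and shut (so a half turn about z gives the same grasp; the last joint's range is limited). The gripper opens to 87 mm and grips with 3 to 60 N. Pads are 19 mm wide; open, the fingers measure 117 mm over their backs; the gripper's body (75 mm by 190 mm) begins 51 mm behind the grasp point.
Start: joints at [53.944, 30.224, 82.088, -0, 67.689, -10.227], TCP at [0.272, 0.563, 0.223] pointing down, gripper open.
Joint ranges: [-176.69, 176.69], [-43.24, 126.21], [12.49, 139.97], [-82, 262], [0, 151.66], [-163.58, 163.58]. Speed limits (degrees/s): [159.86, 159.86, 180, 180, 180, 180].

## Interface

Orientations are given as a 3x3 rotation matrix whose columns are the frame's x, y, z axes.
In Python, from rig import * gives the robot as it stands. The module is installed in compiled form; this text tells all that it offers.
- The arm moves only by the tool play_rows, never from a script. Its argument "plan" is a list that holds one entry, the list of rows, each a list of 7 numbers: the shift along the world's x, y, z each as a share of 5 cm, from -1 to 1, then the turn, a rotation vector about the world's x, y, z each as a share of pi rad, from -1 to 1, then the gripper's target within -1 to 1 (fully open at 1, half-way at 0, shut at -1). A call has 1 to 12 rows; each row shifts and turns the commanded pose from where the row before left it; what a row does not reach is not made up. A row lasts 1/10 s, in which the tool goes at most 50 mm and 8.59 degrees, less where a joint would pass 70% of its speed; a pose out of reach is approached as far as the arm can. A call with a number of a shift or a turn outside -1 to 1 is refused whole. A call with a gripper value outside its range is refused whole. The fingers move at their own pace and stop on an object; the grip force is fixed at half the most. Time passes only in rows, so rows that do not move let the fingers close. It gives the time, the measured TCP pose, the force and the opening at its end, in the units of the state.
- read_state(): the state, without advancing time (a new reading comes with each control period).
- capture(name): name is "side" or "top" or "wrist"; returns the picture (400x640x3 uint8, red, green, blue); there is no depth.
- camera_params(name): a dict with "intrinsics" (3x3 intrinsics, pixels), "R" (3x3) and "t" (3): a world point X has camera coordinates R X + t; the wrist camera has in their place "mount" (4x4, takes a point from camera to tool coordinates, whose origin is the TCP and whose axes are the flange's). Camera axes: x right, y down, z forward; pixel columns grow to the right and rows downward; lengths in m; the calibration is good to about 2 mm. A picture is of the moment at which its call begins: read the wrist's pose just before it. camera_params takes no time and is no camera call.
- hand_in(): hands the job in, once; it reports no verdict.
The state is a dict: "time_s": time; "joint_positions": joint angles; "qvel": joint speeds; "tau": joint torques, N m; "position": TCP position; "tcp_rot": TCP orientation; "force": force on the tool from outside, world axes, zero at the start; "moment": the same for the moment, N m; "opening": opening from 0.0 (shut) to 1.0 (fully open).
Only numpy, scipy, OpenCV 4.12 (cv2) and the standard library are available. Lean on these libraries where they do the work, as an engineer would, in place of code of your own. Each camera call takes 0.05 s, during which the arm holds its last target. There are 200 camera calls.

## Task

Swing the white case's lid up and over until it rests on its stop, then take the top tray, with the lens lying in it, off the nested stack without dragging the next tray up: the trays hook into each other at the hinge end, so raise the end nearest the lid's handle first, draw the tray off its hook towards that end, then lift it. Set the tray down gently, upright, in the middle of the paper layout sheet and lengthwise along it, with the lens still in it; leave the other trays home in the case, the lid open and everything else on the bench undisturbed.

Things in the scene. Friction and masses are not known exactly. Their poses are not given: they have to be found in the camera images.
- case: White fixed case: base plate 188 x 104 x 8 mm, open at the sides, a 66 mm tall wall along its rear (+x) edge carries the hinge. Origin: centre of the underside; x points from the handle end (front) to the hinge end, z up. Three nested grey trays stand in its middle, pointing the same way, undersides 8, 20 and 32 mm above the bench, located by 9 mm tall stops.
- lid (a joint): Lid of the case, 0.32 kg, white, a hood 192 x 112 mm with 54 mm deep side and front skirts; closed its top is 74 mm above the bench. Value in rad: 0 closed, 2.3 resting open on its stop. Damped hinge; the lid falls shut when let go below about 1.6 rad and sinks by itself onto the stop when let go above about 1.8 rad.
- lid_handle (a point): Centre of the lid's handle, a round steel bar 10 mm thick and 80 mm long across the case (along case y), 42 mm in front of the lid's front skirt. Closed, it is 48 mm above the bench, 234 mm in front of and 20 mm below the hinge axis. Moves with the lid.
- lid_hinge (a point): Point on the lid's hinge axis (case y), at case x = +94 mm, 68 mm above the bench. A positive lid angle turns the lid about +y of the case: the handle goes up and over towards +x.
- tray_top: Top grey tray, 154 mm long (x), 66 mm wide (y), 24 mm tall, 0.08 to 0.17 kg. Origin: centre of the underside; x points to its hooked rear end (case hinge). Sloping 2.5 mm walls, floor 3 mm; vertical lips along both long sides, x -73 to 73 mm, outer faces at y +-33 mm, z 16 to 24 mm: grip across these. Each tray sits 12 mm above the next: fingers deeper than that grip both.
- tray_lug (a point): Middle of the top tray's rear lug, 22 mm wide, z 1 to 5 mm, reaching x = 78 mm in the tray frame. It sticks through a window in the next tray's rear wall and under that tray's rear rim bar (inner edge at x = 71 mm, 2.5 mm above the lug): a straight lift drags the next tray up. The walls fit with about 1 mm play, so it cannot be drawn forward while level.
- tray_pivot (a point): Rear end of the top tray's floor (tray frame x = 62 mm, z = 0), about which the tray turns when its front (-x) end is raised. Beyond about 0.12 rad its front wall passes over the next tray's front rim (0.25 rad is safe); it can then be drawn forward, 10 mm or more, until the lug is out of the window, and lifted.
- tray_next: The next tray, same shape and frame, nested under the top one, its underside 20 mm above the bench. Must stay.
- tray_bottom: The bottom tray, same shape and frame, its underside 8 mm above the bench. Must stay.
- lens: Round clear lens blank, 36 mm diameter, 7 mm thick, 18 g, lying loose near the middle of the top tray's floor (3 mm above the tray's underside). Origin: centre of its underside.
- sheet: White paper layout sheet, laminated, fixed, 220 mm (x) by 150 mm (y), 4 mm thick, printed with four circles. Origin: centre of the underside, x along its length.
- screwdriver: Bystander, leave alone: small screwdriver 150 mm long lying between case and sheet, along x, 20 mm thick.
- block: Bystander, leave alone: black rubber lens block, a 28 mm knob 26 mm tall, between case and sheet.
- spec_case: Bystander, leave alone: black spectacle case 150 x 60 x 38 mm on the left.
- glue: Bystander, leave alone: small bottle, 36 mm diameter, 85 mm tall, on the left.
- pot: Bystander, leave alone: clear plastic pot, 56 mm across, 45 mm tall, between and beyond case and sheet.
- wrench: Bystander, leave alone: small steel wrench 130 mm long lying on the right.
- jar: Bystander, leave alone: small jar 50 mm diameter, 50 mm tall, on the right.

How it is judged (in metres and radians):
On the way, in this order (a step that is already met when the one before it is completed fails the run):
1. the lid rests open on its stop (value of joint lid above 2.2 rad), for 0.2 s.
2. the top tray is lifted clear of the next one, the lens still in it, the next tray still home (z of tray_top in the frame of tray_next above 0.045 m and x of lens in the frame of tray_top between -0.065 and 0.065 m and y of lens in the frame of tray_top between -0.03 and 0.03 m and z of lens in the frame of tray_top between 0 and 0.02 m and z of tray_next in the frame of case below 0.023 m and horizontal distance between each of tray_next, tray_bottom and case below 0.006 m and angle between each of tray_next, tray_bottom's own z axis and vertical below 0.04 rad and z of tray_bottom in the frame of case below 0.011 m), for 0.1 s.
At the end, for the whole second after the job is handed in: Lid open on its stop (above 2.2 rad); top tray at rest flat on the sheet, centre within 30 mm of the sheet's, lengthwise within 0.26 rad (either way round), lens in it; the other two trays home in the case (6 mm sideways, 3 mm in height, 0.04 rad) (value of joint lid above 2.2 rad and x of lens in the frame of tray_top between -0.065 and 0.065 m and y of lens in the frame of tray_top between -0.03 and 0.03 m and z of lens in the frame of tray_top between 0 and 0.02 m and horizontal distance between tray_top and sheet below 0.03 m and angle between the x axis of tray_top and the x axis of sheet, either way round below 0.26 rad and angle between each of tray_top, tray_next, tray_bottom's own z axis and vertical below 0.04 rad and z of tray_top in the frame of sheet between 0.001 and 0.008 m and linear speed of each of tray_top, lens below 0.02 m/s and z of tray_next in the frame of case below 0.023 m and horizontal distance between each of tray_next, tray_bottom and case below 0.006 m and z of tray_bottom in the frame of case below 0.011 m); the robot touches nothing.
It fails at once if the next tray is dragged up by more than 8 mm (z of tray_next in the frame of case above 0.028 m).
It fails at once if the bottom tray is dragged up by more than 8 mm (z of tray_bottom in the frame of case above 0.016 m).
It fails at once if the lens falls out of the top tray (z of lens in the frame of tray_top above 0.05 m or z of lens in the frame of tray_top below -0.02 m).
It fails at once if the top tray is dropped (falls out of the gripper faster than 0.6 m/s) (linear speed of tray_top above 0.6 m/s and contact force between tray_top and the fingers below 0.05 N).
It fails at once if a bystander is moved more than 30 mm (distance of any of screwdriver, block, spec_case, glue, pot, wrench, jar from where it was at the start of the episode above 0.03 m).
It also fails if it takes over 61 s, if anything falls off the work surface, if the arm or the gripper's body presses on something with over 40 N, if the wrist force passes 120 N, or if a joint passes its speed limit or range.

## Working session

There is one attempt and no reset: what is moved stays moved. The work goes in short steps, Python scripts to look and compute and a tool call to move; the robot and the scene stay as the last step left them, time stands still between calls to the robot, and variables do not carry over. Pictures are saved under pics/ and viewed, about 8 in all and at most 12, crops included, and the job is handed in when it is done.

Besides the shell and the picture viewer there is one more tool, called after "Emit:" in YAML: its name, and indented under it one key for each argument. play_rows: Moves the arm, as the interface text tells. Its arguments: {"type":"object","properties":{"plan":{"type":"array"}},"required":["plan"]}

```bash
mkdir -p pics; cat > h.py <<'E'
from rig import *
import numpy as np, cv2
def snap(n,f):
    im=capture(n); cv2.imwrite('pics/'+f+'.png',im[:,:,::-1]); return im
def cam(n):
    p=camera_params(n); K=np.array(p['intrinsics'])
    if 'R' in p: R=np.array(p['R']);t=np.array(p['t'])
    else:
        s=read_state(); M=np.array(p['mount']); T=np.eye(4); T[:3,:3]=s['tcp_rot'];T[:3,3]=s['position']
        W=np.linalg.inv(T@M); R=W[:3,:3];t=W[:3,3]
    return K,R,t
def ray(c,uv,z):
    K,R,t=c; d=R.T@np.linalg.inv(K)@np.array([uv[0],uv[1],1.]); o=-R.T@t
    return o+d*(z-o[2])/d[2]
def proj(c,X):
    K,R,t=c; q=K@(R@np.array(X)+t); return q[:2]/q[2]
E
python3 - <<'E'
from h import *
print(read_state())
a=snap('top','top0');b=snap('side','side0')
for n in('top','side'):
    K,R,t=cam(n);print(n,K.tolist(),(-R.T@t).round(3),R.round(2).tolist())
E
```

```text
{'time_s': 0.0, 'joint_positions': array([ 5.39442403e+01,  3.02782329e+01,  8.21558202e+01, -2.24702673e-03,
        6.76896873e+01, -1.02273000e+01]), 'qvel': array([-0.0175397 , -0.0253069 , -0.00985342, -0.00258873, -0.05891811,
       -0.0076167 ]), 'tau': array([ 1.43398724e-03, -4.40053225e+01, -1.76589721e+01,  6.33807667e-02,
        5.83010016e-02, -1.71459087e-04]), 'position': array([0.27184496, 0.56197089, 0.22158264]), 'tcp_rot': array([[-9.00108762e-01,  4.35663488e-01, -1.24179308e-03],
       [ 4.35665119e-01,  9.00107094e-01, -1.76733274e-03],
       [ 3.47784412e-04, -2.13179761e-03, -9.99997667e-01]]), 'force': array([-1.09380031,  0.16657346, -0.00864772]), 'moment': array([-0.00823983, -0.00312992, -0.01672985]), 'opening': 1.0001666227956194}
top [[467.53719106571504, 0.0, 316.5337594879786], [0.0, 467.53719106571504, 199.3146556267021], [0.0, 0.0, 1.0]] [ 0.313 -0.012  1.426] [[0.02, -1.0, -0.0], [-0.98, -0.02, -0.18], [0.18, 0.01, -0.98]]
side [[375.2396040247131, 0.0, 319.51163627324917], [0.0, 375.2396040247131, 206.1906994664461], [0.0, 0.0, 1.0]] [0.606 0.922 0.742] [[-1.0, 0.03, 0.02], [0.01, 0.6, -0.8], [-0.04, -0.8, -0.6]]
```

View pics/top0.png

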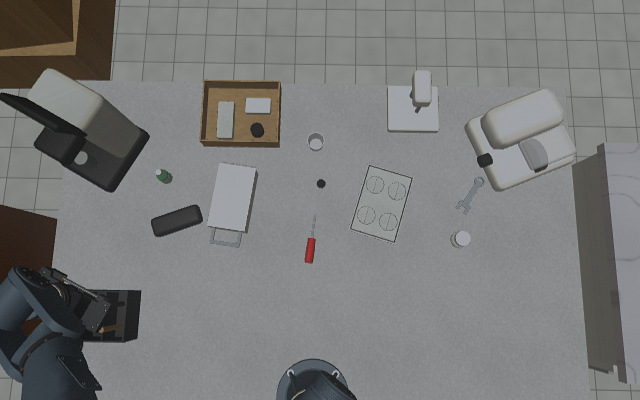

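View pics/side0.png

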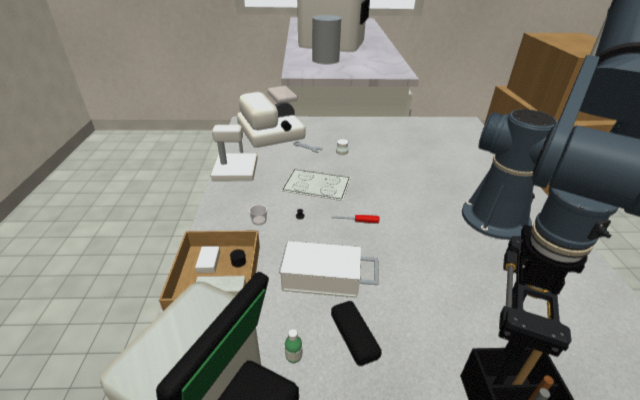

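The top view shows the case lid at about (232,196) with its handle at (225,243). The sheet is at (381,204), the screwdriver at (311,240) and the block at (321,184). Next I'll measure the lid, handle and sheet.

```bash
python3 - <<'E'
from h import *
im=cv2.imread('pics/top0.png'); c=cam('top')
g=im.min(2)
def quad(box,thr,z,L,W):
    x0,y0,x1,y1=box; m=np.zeros_like(g); m[y0:y1,x0:x1]=(g[y0:y1,x0:x1]>thr)*255
    cs=cv2.findContours(m,cv2.RETR_EXTERNAL,cv2.CHAIN_APPROX_NONE)[0]; k=max(cs,key=cv2.contourArea)
    P=np.array([ray(c,p[0],z)[:2] for p in k]).astype(np.float32)*1000
    r=cv2.minAreaRect(P); b=cv2.boxPoints(r); print(np.round(r[0],1),np.round(r[1],1),round(r[2],2)); print(b.round().tolist())
for t in (195,205,215): print(t); quad((200,155,265,240),t,.074,0,0)
for t in (195,205,215): print(t); quad((340,155,420,250),t,.004,0,0)
print(np.round([g[196,232],g[204,381],g[200,280],g[170,250],g[215,360]],1))
big=cv2.resize(im[150:265,195:425],None,fx=3.4,fy=3.4,interpolation=cv2.INTER_CUBIC); cv2.imwrite('pics/crop.png',big)
# other things
for n,u,z in(('handle',(225,243),.053),('sd tip',(315,216),.01),('sd end',(310,262),.01),('block',(321,184),.026),('pot',(316,142),.045),('glue',(163,176),.06),('jar',(460,239),.05)): print(n,ray(c,u,z).round(3))
E
```

```text
195Traceback (most recent call last):
  File "<stdin>", line 9, in <module>
  File "<stdin>", line 6, in quad
ValueError: max() iterable argument is empty
```

```bash
python3 - <<'E'
from h import *
im=cv2.imread('pics/top0.png'); c=cam('top')
g=im.min(2)
print([int(g[v,u]) for u,v in((232,196),(381,204),(280,200),(250,172),(370,228),(375,200))])
def quad(box,thr,z):
    x0,y0,x1,y1=box; m=np.zeros_like(g); m[y0:y1,x0:x1]=(g[y0:y1,x0:x1]>thr)*255
    cs=cv2.findContours(m,cv2.RETR_EXTERNAL,cv2.CHAIN_APPROX_NONE)[0]
    if not cs: return
    k=max(cs,key=cv2.contourArea)
    P=np.array([ray(c,p[0],z)[:2] for p in k]).astype(np.float32)*1000
    r=cv2.minAreaRect(P); b=cv2.boxPoints(r); print(thr,np.round(r[0],1),np.round(r[1],1),round(r[2],2),b.round().tolist())
for t in (150,160,165,170,180): quad((200,155,265,240),t,.074)
for t in (150,160,165,170,180): quad((340,155,420,250),t,.004)
big=cv2.resize(im[150:265,195:425],None,fx=3.4,fy=3.4,interpolation=cv2.INTER_CUBIC); cv2.imwrite('pics/crop.png',big)
for n,u,z in(('handle',(225,243),.053),('sd tip',(315,216),.01),('sd end',(310,262),.01),('block',(321,184),.026),('pot',(316,142),.045),('glue',(163,176),.06),('jar',(460,239),.05)): print(n,ray(c,u,z).round(3))
E
```

```text
[161, 146, 137, 159, 149, 147]
150 [566.3 249.6] [111.2 190.6] 82.34 [[464.0, 207.0], [653.0, 182.0], [668.0, 292.0], [479.0, 317.0]]
160 [560.9 198. ] [ 15.2 184.8] 85.25 [[468.0, 198.0], [652.0, 183.0], [654.0, 198.0], [469.0, 213.0]]
165 [472.5 207.4] [5.9 0. ] 2.72 [[470.0, 207.0], [470.0, 207.0], [475.0, 208.0], [475.0, 208.0]]
150 [ 474.4 -240.6] [32.6 40.4] 31.76 [[450.0, -232.0], [471.0, -266.0], [499.0, -249.0], [478.0, -215.0]]
handle [0.43  0.265 0.053]
sd tip [0.521 0.002 0.01 ]
sd end [0.381 0.014 0.01 ]
block [ 0.618 -0.014  0.026]
pot [0.746 0.003 0.045]
glue [0.626 0.46  0.06 ]
jar [ 0.455 -0.426  0.05 ]
```

View pics/crop.png

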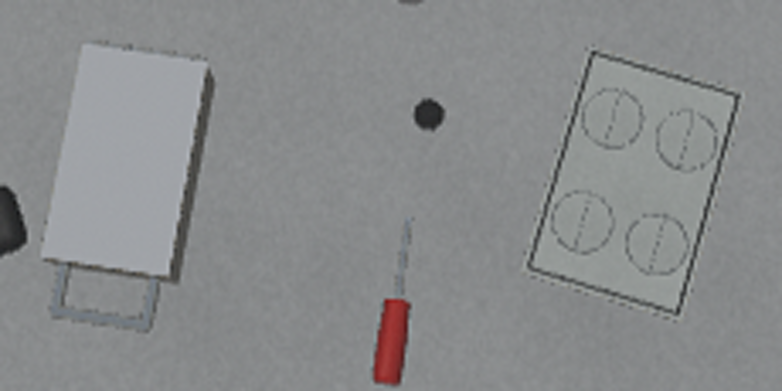

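The lid rectangle measures 111.2 x 190.6 mm (112 x 192 given). That puts the case yaw at about -7.66°, the hinge at about (0.6615, 0.237) and the handle at about (0.430, 0.268), which agrees with the handle pixel. I'll move above the handle with the jaws across the bar, half open.

Emit:
play_rows:
  plan:
    - [[0.35,-0.65,-0.15,0,0,-0.0444,-0.2],[0.35,-0.65,-0.15,0,0,-0.0444,-0.2],[0.35,-0.65,-0.15,0,0,-0.0444,-0.2],[0.35,-0.65,-0.15,0,0,-0.0444,-0.2],[0.35,-0.65,-0.15,0,0,-0.0444,-0.2],[0.35,-0.65,-0.15,0,0,-0.0444,-0.2],[0.35,-0.65,-0.15,0,0,-0.0444,-0.2],[0.35,-0.65,-0.15,0,0,-0.0444,-0.2],[0.35,-0.65,-0.15,0,0,-0.0444,-0.2],[0,0,0,0,0,0,-0.2],[0,0,0,0,0,0,-0.2]]

```text
time_s: 1.2
position: [0.4298, 0.2694, 0.1547]
tcp_rot: [[0.136, 0.991, -0.001], [0.991, -0.136, -0.0], [-0.0, -0.001, -1.0]]
force: [-0.1, 0.9, 0.8]
opening: 0.401
```

```bash
python3 - <<'E'
from h import *
s=read_state(); print(s['position'],s['tcp_rot'].round(4).tolist(),s['opening'],s['joint_positions'].round(1),s['force'])
u=np.degrees(np.arctan2(*s['tcp_rot'][:2,1][::-1])); print('jaw yaw',u)
c=cam('top')
q=[ray(c,(x/3.4+195,y/3.4+150),.004)[:2] for x,y in((591,50),(739,96),(680,315),(529,268))]
q=np.array(q);print(q.round(4).tolist(),q.mean(0)); d=(q[0]+q[1]-q[2]-q[3])/2; print('L',np.linalg.norm(d),'yaw',np.degrees(np.arctan2(d[1],d[0])), 'W',np.linalg.norm(q[0]-q[1]))
w=snap('wrist','w1'); cw=cam('wrist')
print('handle proj',proj(cw,[.4296,.268,.048]))
E
```

```text
[0.42980436 0.26937156 0.15467169] [[0.1363, 0.9907, -0.0013], [0.9907, -0.1363, -0.0001], [-0.0002, -0.0013, -1.0]] 0.4011611718236599 [ 19.4  27.  102.7   0.   50.4  27.2] [-0.13660117  0.93575804  0.7678437 ]
jaw yaw -7.834866957041284
[[0.6875, -0.1632], [0.6465, -0.2987], [0.4447, -0.2424], [0.4844, -0.1073]] [ 0.5657649 -0.2028967]
L 0.21003567625542158 yaw -15.482200011106567 W 0.14158057204208954
handle proj [315.29590841 196.16025153]
```

View pics/w1.png

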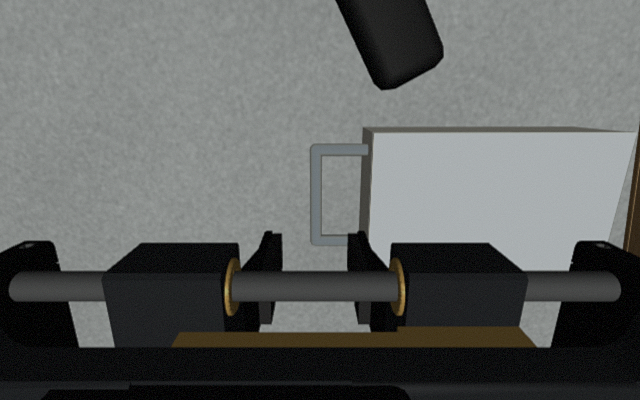

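The wrist view shows the handle bar at (316,195). I predicted (315,196), so the estimate holds. The sheet centre is at about (0.566, -0.203), yaw -15.5°. Now I'll descend and close.

Emit:
play_rows:
  plan:
    - [[0,0,-0.6,0,0,0,-0.2],[0,0,-0.6,0,0,0,-0.2],[0,0,-0.6,0,0,0,-0.2],[0,0,-0.4,0,0,0,-0.2],[0,0,-0.3,0,0,0,-0.2],[0,0,0,0,0,0,-1],[0,0,0,0,0,0,-1],[0,0,0,0,0,0,-1],[0,0,0,0,0,0,-1],[0,0,0,0,0,0,-1]]

```text
time_s: 2.25
position: [0.4309, 0.2705, 0.031]
tcp_rot: [[0.135, 0.991, 0.003], [0.991, -0.135, 0.001], [0.001, 0.003, -1.0]]
force: [-0.0, 1.9, 2.1]
opening: 0.103
```

```bash
python3 - <<'E'
import numpy as np
u=np.array([np.cos(np.radians(-7.75)),np.sin(np.radians(-7.75))])
f=lambda t:np.array([-.234*np.cos(t)-.02*np.sin(t),.234*np.sin(t)-.02*np.cos(t)])
T=np.linspace(0,2.24,25)
for a,b in zip(T[:-1],T[1:]):
    d=f(b)-f(a); print(round(b,2),np.round(np.r_[u*d[0],d[1]]/.05,2).tolist(), np.round(f(b),3))
E
```

```text
0.09 [-0.02, 0.0, 0.44] [-0.235  0.002]
0.19 [0.02, -0.0, 0.44] [-0.234  0.024]
0.28 [0.06, -0.01, 0.43] [-0.23   0.045]
0.37 [0.1, -0.01, 0.43] [-0.225  0.067]
0.47 [0.14, -0.02, 0.41] [-0.218  0.087]
0.56 [0.18, -0.02, 0.4] [-0.209  0.107]
0.65 [0.22, -0.03, 0.38] [-0.198  0.126]
0.75 [0.25, -0.03, 0.36] [-0.185  0.144]
0.84 [0.28, -0.04, 0.33] [-0.171  0.161]
0.93 [0.31, -0.04, 0.3] [-0.155  0.176]
1.03 [0.34, -0.05, 0.27] [-0.138  0.19 ]
1.12 [0.36, -0.05, 0.24] [-0.12   0.202]
1.21 [0.38, -0.05, 0.21] [-0.101  0.212]
1.31 [0.4, -0.05, 0.17] [-0.08   0.221]
1.4 [0.41, -0.06, 0.13] [-0.059  0.227]
1.49 [0.42, -0.06, 0.09] [-0.038  0.232]
1.59 [0.43, -0.06, 0.05] [-0.016  0.234]
1.68 [0.43, -0.06, 0.01] [0.006 0.235]
1.77 [0.43, -0.06, -0.03] [0.027 0.233]
1.87 [0.43, -0.06, -0.07] [0.049 0.23 ]
1.96 [0.42, -0.06, -0.11] [0.07  0.224]
2.05 [0.41, -0.06, -0.15] [0.091 0.217]
2.15 [0.39, -0.05, -0.19] [0.111 0.207]
2.24 [0.37, -0.05, -0.22] [0.129 0.196]
```

It's gripped at about 9 mm opening. Swinging the lid.

Emit:
play_rows:
  plan:
    - [[-0.02,0,0.44,0,0,0,-1],[0.02,0,0.44,0,0,0,-1],[0.06,-0.01,0.43,0,0,0,-1],[0.1,-0.01,0.43,0,0,0,-1],[0.14,-0.02,0.41,0,0,0,-1],[0.18,-0.02,0.4,0,0,0,-1],[0.22,-0.03,0.38,0,0,0,-1],[0.25,-0.03,0.36,0,0,0,-1],[0.28,-0.04,0.33,0,0,0,-1],[0.31,-0.04,0.3,0,0,0,-1],[0.34,-0.05,0.27,0,0,0,-1],[0.36,-0.05,0.24,0,0,0,-1]]

```text
time_s: 3.45
position: [0.5377, 0.2556, 0.2528]
tcp_rot: [[0.135, 0.991, -0.009], [0.991, -0.135, 0.001], [0.0, -0.009, -1.0]]
force: [-4.5, 1.8, 3.8]
opening: 0.108
```

Emit:
play_rows:
  plan:
    - [[0.38,-0.05,0.21,0,0,0,-1],[0.4,-0.05,0.17,0,0,0,-1],[0.41,-0.06,0.13,0,0,0,-1],[0.42,-0.06,0.09,0,0,0,-1],[0.43,-0.06,0.05,0,0,0,-1],[0.43,-0.06,0.01,0,0,0,-1],[0.43,-0.06,-0.03,0,0,0,-1],[0.43,-0.06,-0.07,0,0,0,-1],[0.42,-0.06,-0.11,0,0,0,-1],[0.41,-0.06,-0.15,0,0,0,-1],[0.39,-0.05,-0.19,0,0,0,-1],[0,0,0,0,0,0,-1]]

```text
time_s: 4.65
position: [0.7724, 0.2237, 0.2565]
tcp_rot: [[0.136, 0.991, 0.005], [0.991, -0.136, 0.003], [0.003, 0.005, -1.0]]
force: [1.7, 2.5, 2.2]
opening: 0.102
```

The lid is at about 2.14 rad. Releasing, then going straight up.

Emit:
play_rows:
  plan:
    - [[0,0,0,0,0,0,0],[0,0,0,0,0,0,0],[0,0,0.1,0,0,0,0],[0,0,0.5,0,0,0,0],[0,0,0.5,0,0,0,0],[-0.3,0,0.5,0,0,0,0.5],[-0.6,0,0,0,0,0.0475,1],[-0.6,0,0,0,0,0.0475,1],[-0.6,0,0,0,0,0.0475,1],[-0.6,0,0,0,0,0.0475,1],[-0.6,0,0,0,0,0.0475,1]]

```text
time_s: 5.75
position: [0.602, 0.2233, 0.3377]
tcp_rot: [[-0.579, 0.816, -0.001], [0.816, 0.579, -0.0], [0.0, -0.001, -1.0]]
force: [1.0, -0.3, -0.3]
opening: 0.947
```

```bash
python3 - <<'E'
from h import *
s=read_state(); print(s['position'],s['joint_positions'].round(1),s['force'])
snap('side','s2'); snap('top','t2')
a=cv2.imread('pics/s2.png')[170:380,180:440]; b=cv2.imread('pics/t2.png')[100:280,180:340]
a=cv2.resize(a,(437,353),interpolation=2); b=cv2.resize(b,(314,353),interpolation=2); cv2.imwrite('pics/c2.png',np.hstack([a,b]))
E
```

```text
[0.60197338 0.22330545 0.33765205] [ 10.4  25.9  70.9  -0.   83.2 -24.9] [ 0.95965152 -0.34639924 -0.27337639]
```

View pics/c2.png

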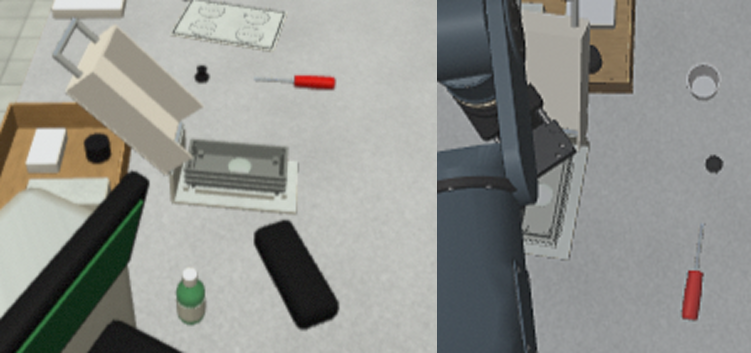

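The lid is open past vertical and resting back. The nested trays are visible with the lens in the top one, and the bystanders haven't moved. Next I'll go above the tray at tray x = -20 mm, with the jaws along case y.

Emit:
play_rows:
  plan:
    - [[-0.18,0.1,-0.46,0,0,0.0435,1],[-0.18,0.1,-0.46,0,0,0.0435,1],[-0.18,0.1,-0.46,0,0,0.0435,1],[-0.18,0.1,-0.46,0,0,0.0435,1],[-0.18,0.1,-0.46,0,0,0.0435,1],[-0.18,0.1,-0.46,0,0,0.0435,1],[0,0,0,0,0,0,1],[0,0,0,0,0,0,1]]

```text
time_s: 6.65
position: [0.5509, 0.2535, 0.1995]
tcp_rot: [[-0.99, 0.143, 0.001], [0.143, 0.99, -0.0], [-0.001, -0.0, -1.0]]
force: [1.4, 0.3, 0.9]
opening: 0.996
```

```bash
python3 - <<'E'
from h import *
s=read_state(); print(s['position'],s['tcp_rot'].round(4).tolist(),s['joint_positions'].round(1),s['force'])
w=snap('wrist','w3'); c=cam('wrist')
a=np.radians(-7.7);u=np.array([np.cos(a),np.sin(a)]);v=np.array([-u[1],u[0]]);o=np.array([.5683,.2493])
for x,y,z in((-73,33,24),(-73,-33,24),(73,33,24),(73,-33,24),(-77,0,24),(0,0,10)):
    print(x,y,z,proj(c,[*(o+u*x/1000+v*y/1000),.032+z/1000]).round(1))
E
```

```text
[0.55091169 0.25354848 0.1995357 ] [[-0.9898, 0.1428, 0.0005], [0.1428, 0.9898, -0.0002], [-0.0006, -0.0001, -1.0]] [ 14.2  30.3  86.2  -0.   63.5 -67.6] [1.41894442 0.27370995 0.86764212]
-73 33 24 [348.5 124.4]
-73 -33 24 [276.3 125. ]
73 33 24 [345.5 267.9]
73 -33 24 [282.  268.4]
-77 0 24 [312.4 120.2]
0 0 10 [313.2 197. ]
```

View pics/w3.png

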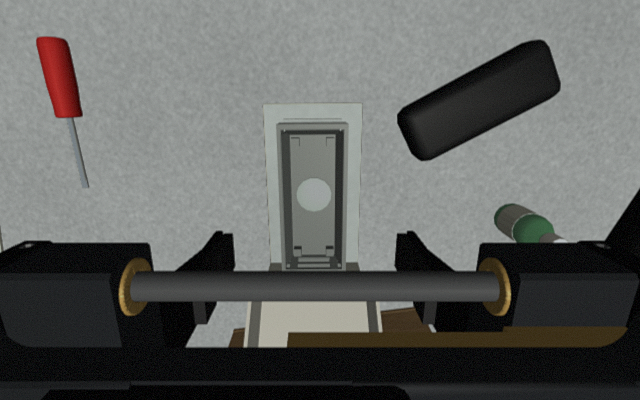

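The tray outline runs about 277–349 at row 125, with the lens at (314,195). Both are within 1–2 px of prediction. A quick numeric edge check across the lips:

```bash
python3 - <<'E'
from h import *
im=cv2.imread('pics/w3.png'); c=cam('wrist')
a=np.radians(-7.7);u=np.array([np.cos(a),np.sin(a)]);v=np.array([-u[1],u[0]]);o=np.array([.5683,.2493])
g=cv2.cvtColor(im,6).astype(float)
for r in(140,170,200,230):
    p=g[r-2:r+3].mean(0); print(r,'L',p[262:298].round().astype(int).tolist(),'R',p[334:366].round().astype(int).tolist())
    # predicted lip edges at that row
    for y in(33,-33):
        xs=np.linspace(-73,73,147); P=[proj(c,[*(o+u*x/1000+v*y/1000),.056]) for x in xs]; k=np.argmin([abs(q[1]-r) for q in P]); print(' pred',y,P[k].round(1),xs[k])
p=g[:,305:320].mean(1); print('front rows',p[98:140].round().astype(int).tolist()); print('rear',p[240:272].round().astype(int).tolist())
E
```

```text
140 L [145, 141, 124, 160, 170, 169, 168, 168, 166, 166, 167, 167, 168, 168, 153, 120, 121, 121, 101, 74, 61, 62, 63, 62, 63, 63, 62, 77, 123, 120, 118, 118, 119, 118, 119, 119] R [128, 90, 46, 41, 44, 46, 45, 42, 43, 66, 123, 132, 132, 136, 153, 168, 166, 166, 165, 164, 163, 164, 165, 165, 166, 167, 159, 134, 150, 151, 148, 146]
 pred 33 [348.2 139.9] -59.0
 pred -33 [277.  140.4] -59.0
170 L [151, 147, 145, 149, 155, 162, 163, 162, 162, 162, 164, 162, 162, 163, 161, 157, 121, 117, 121, 105, 78, 62, 63, 63, 64, 63, 62, 63, 79, 123, 124, 121, 122, 121, 121, 123] R [125, 66, 43, 42, 44, 45, 44, 42, 53, 94, 124, 131, 130, 140, 166, 166, 168, 165, 166, 165, 165, 164, 164, 162, 163, 159, 140, 151, 148, 146, 145, 146]
 pred 33 [347.6 169.6] -31.0
 pred -33 [278.1 170.1] -31.0
200 L [148, 150, 152, 156, 147, 118, 154, 164, 162, 161, 159, 159, 159, 159, 158, 159, 155, 124, 117, 116, 108, 81, 63, 63, 62, 64, 62, 64, 64, 86, 120, 120, 118, 119, 118, 131] R [119, 49, 42, 44, 45, 46, 44, 41, 64, 121, 125, 124, 128, 154, 162, 160, 162, 161, 163, 163, 162, 162, 162, 162, 160, 144, 150, 151, 152, 154, 154, 155]
 pred 33 [346.9 199.8] -1.0
 pred -33 [279.3 200.3] -1.0
230 L [149, 149, 150, 151, 148, 147, 148, 149, 157, 158, 157, 157, 156, 158, 158, 159, 161, 158, 133, 114, 115, 107, 85, 62, 64, 63, 63, 63, 62, 65, 87, 117, 118, 116, 116, 115] R [98, 46, 42, 44, 45, 44, 43, 51, 88, 118, 119, 120, 141, 167, 165, 165, 166, 165, 164, 164, 163, 164, 164, 161, 150, 153, 154, 153, 153, 151, 149, 150]
 pred 33 [346.3 230.3] 31.0
 pred -33 [280.5 229.9] 30.0
front rows [148, 150, 151, 150, 139, 151, 165, 167, 168, 167, 168, 167, 168, 168, 169, 168, 167, 167, 168, 168, 141, 144, 160, 149, 111, 90, 116, 130, 129, 129, 124, 103, 67, 48, 47, 50, 84, 120, 129, 128, 128, 127]
rear [116, 116, 115, 116, 115, 115, 115, 114, 114, 114, 115, 114, 115, 116, 93, 61, 57, 84, 104, 112, 116, 95, 56, 67, 104, 116, 108, 71, 46, 94, 90, 48]
```

The tray is within 0.5 mm of prediction. Descending above the lips.

Emit:
play_rows:
  plan:
    - [[-0.05,-0.04,-0.6,0,0,0.003,1],[0,0,-0.6,0,0,0,1],[0,0,-0.6,0,0,0,1],[0,0,-0.5,0,0,0,1],[0,0,-0.3,0,0,0,1],[0,0,-0.2,0,0,0,1],[0,0,0,0,0,0,1],[0,0,0,0,0,0,1],[0,0,0,0,0,0,1]]

```text
time_s: 7.6
position: [0.5489, 0.2518, 0.0604]
tcp_rot: [[-0.991, 0.13, 0.003], [0.13, 0.991, 0.001], [-0.003, 0.001, -1.0]]
force: [-0.7, 0.4, -0.6]
opening: 1.002
```

Emit:
play_rows:
  plan:
    - [[0,0,-0.14,0,0,0,1],[0,0,-0.13,0,0,0,1],[0,0,0,0,0,0,1],[0,0,0,0,0,0,1],[0,0,0,0,0,0,1]]

```text
time_s: 8.1
position: [0.5478, 0.2516, 0.0455]
tcp_rot: [[-0.991, 0.13, -0.0], [0.13, 0.991, 0.0], [0.0, 0.0, -1.0]]
force: [0.3, 0.8, 0.4]
opening: 1.001
```

```bash
python3 - <<'E'
from h import *
for i in range(4):
    s=read_state(); print(s['position'].round(4),s['joint_positions'].round(2),s['force'].round(1)); capture('side')
w=snap('wrist','w4')
E
```

```text
[0.5478 0.2516 0.0455] [ 14.05  42.37  92.64   0.    45.   -68.46] [0.3 0.8 0.4]
[0.5478 0.2516 0.0456] [ 14.06  42.36  92.64   0.    45.   -68.46] [-0.3  0.2  0.9]
[0.5479 0.2516 0.0457] [ 14.05  42.35  92.63  -0.    45.   -68.46] [ 0.7  0.4 -0.8]
[0.5479 0.2516 0.0457] [ 14.06  42.35  92.63  -0.    45.   -68.46] [0.8 0.2 0.1]
```

View pics/w4.png

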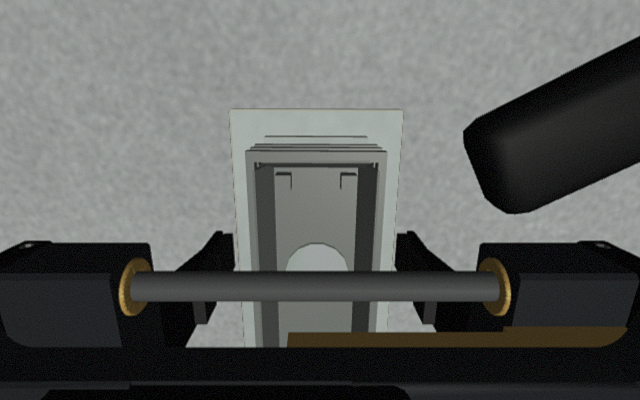

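The tray is centred between the fingers (247–386 in view, finger tips near 232/398). I'll raise 1 mm for margin and close.

Emit:
play_rows:
  plan:
    - [[0,0,0.025,0,0,0,1],[0,0,0,0,0,0,1],[0,0,0,0,0,0,0.5],[0,0,0,0,0,0,0.4],[0,0,0,0,0,0,-1],[0,0,0,0,0,0,-1],[0,0,0,0,0,0,-1]]

```text
time_s: 9.05
position: [0.5478, 0.2517, 0.0468]
tcp_rot: [[-0.991, 0.13, 0.0], [0.13, 0.991, 0.0], [-0.0, 0.0, -1.0]]
force: [0.2, 0.9, 0.2]
opening: 0.757
```

It's gripped at 66 mm, the expected lip width. Tilting 0.25 rad about the pivot.

Emit:
play_rows:
  plan:
    - [[0.008,-0.001,0.041,0.001,0.0079,0,-1],[0.009,-0.001,0.041,0.001,0.0079,0,-1],[0.01,-0.001,0.041,0.001,0.0079,0,-1],[0.011,-0.002,0.04,0.001,0.0079,0,-1],[0.012,-0.002,0.04,0.001,0.0079,0,-1],[0.013,-0.002,0.04,0.001,0.0079,0,-1],[0.014,-0.002,0.04,0.001,0.0079,0,-1],[0.015,-0.002,0.039,0.001,0.0079,0,-1],[0.016,-0.002,0.039,0.001,0.0079,0,-1],[0.017,-0.002,0.038,0.001,0.0079,0,-1],[0,0,0,0,0,0,-1],[0,0,0,0,0,0,-1]]

```text
time_s: 10.25
position: [0.5535, 0.2508, 0.0667]
tcp_rot: [[-0.96, 0.13, -0.246], [0.126, 0.992, 0.031], [0.248, -0.001, -0.969]]
force: [-1.8, 0.0, 2.3]
opening: 0.755
```

```bash
python3 - <<'E'
from h import *
s=read_state(); print(s['position'].round(4),s['tcp_rot'].round(3).tolist(),s['force'].round(1),s['moment'].round(2),s['opening'])
snap('wrist','w5'); snap('side','s5')
a=cv2.imread('pics/w5.png')[90:290,200:440]; b=cv2.imread('pics/s5.png')[210:310,230:390]
cv2.imwrite('pics/c5.png',np.vstack([cv2.resize(a,(480,400),interpolation=2)[:,:],])); cv2.imwrite('pics/c5.png',np.hstack([cv2.resize(a,(420,350),interpolation=2),cv2.resize(b,(380,350),interpolation=2)]))
E
```

```text
[0.5535 0.2508 0.0667] [[-0.96, 0.13, -0.246], [0.126, 0.992, 0.031], [0.248, -0.001, -0.969]] [-1.8  0.   2.3] [0.13 0.01 0.02] 0.7550960972561366
```

View pics/c5.png

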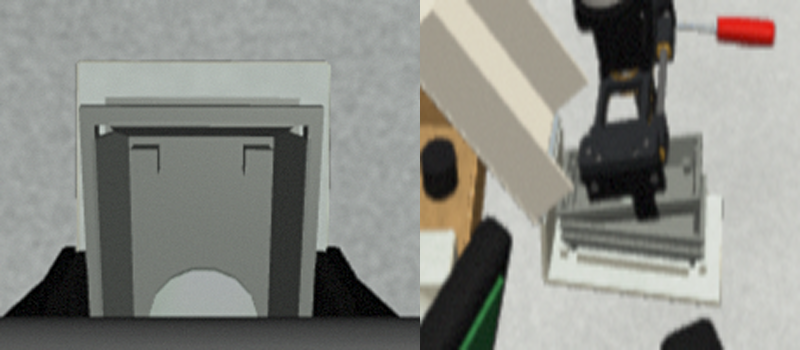

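The top tray is tilted (front up) with its front rim clear, and the next tray hasn't moved. Drawing forward 18 mm, with a slight rise.

Emit:
play_rows:
  plan:
    - [[-0.06,0.008,0.005,0,0,0,-1],[-0.06,0.008,0.005,0,0,0,-1],[-0.06,0.008,0.005,0,0,0,-1],[-0.06,0.008,0.005,0,0,0,-1],[-0.06,0.008,0.005,0,0,0,-1],[-0.06,0.008,0.005,0,0,0,-1],[0,0,0,0,0,0,-1],[0,0,0,0,0,0,-1]]

```text
time_s: 11.15
position: [0.5357, 0.2531, 0.0681]
tcp_rot: [[-0.96, 0.13, -0.246], [0.126, 0.992, 0.031], [0.248, -0.001, -0.969]]
force: [0.4, 0.2, -1.8]
opening: 0.753
```

Emit:
play_rows:
  plan:
    - [[0,0,0.04,0,0,0,-1],[0,0,0.06,0,0,0,-1],[0,0,0.06,0,0,0,-1],[0,0,0,0,0,0,-1],[0,0,0,0,0,0,-1]]

```text
time_s: 11.65
position: [0.5362, 0.2531, 0.0765]
tcp_rot: [[-0.961, 0.13, -0.245], [0.126, 0.991, 0.031], [0.247, -0.001, -0.969]]
force: [-0.1, 1.4, -1.8]
opening: 0.755
```

```bash
python3 - <<'E'
from h import *
s=read_state(); print(s['position'].round(4),s['force'].round(1),s['moment'].round(2),s['opening'])
snap('side','s6')
b=cv2.imread('pics/s6.png')[210:310,230:390]
cv2.imwrite('pics/c6.png',cv2.resize(b,(640,400),interpolation=2))
E
```

```text
[0.5362 0.2531 0.0765] [-0.1  1.4 -1.8] [ 0.01 -0.17  0.04] 0.7547232604717775
```

View pics/c6.png

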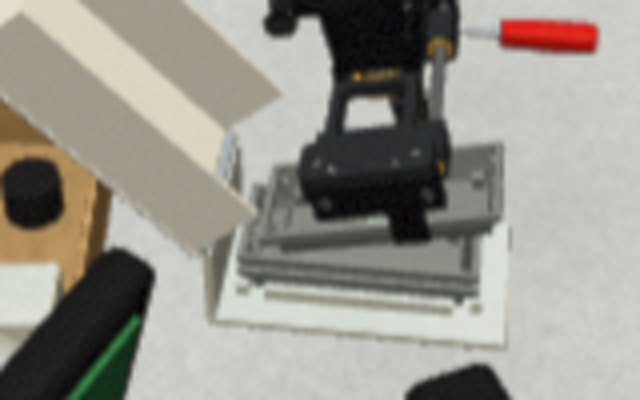

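The tray is free and the next one is home. The force is about -1.8 N, which is the tray's weight alone. Lifting and levelling.

Emit:
play_rows:
  plan:
    - [[0,0,0.1,0,0,0,-1],[0,0,0.2,0,0,0,-1],[0,0,0.25,0,0,0,-1],[0,0,0.25,-0.0012,-0.0098,0,-1],[0,0,0.25,-0.0012,-0.0098,0,-1],[0,0,0.25,-0.0012,-0.0098,0,-1],[0,0,0.25,-0.0012,-0.0098,0,-1],[0,0,0.15,-0.0012,-0.0098,0,-1],[0,0,0.1,-0.0012,-0.0098,0,-1],[0,0,0,-0.0012,-0.0098,0,-1],[0,0,0,-0.0012,-0.0098,0,-1],[0,0,0,0,0,0,-1]]

```text
time_s: 12.9
position: [0.5344, 0.2532, 0.1662]
tcp_rot: [[-0.992, 0.129, -0.003], [0.129, 0.992, 0.001], [0.003, 0.0, -1.0]]
force: [-0.3, 0.2, -1.7]
opening: 0.758
```

Emit:
play_rows:
  plan:
    - [[0,-0.1,0,0,0,0,-1],[0.01,-0.2,0,0,0,-0.004,-1],[0.01,-0.3,0,0,0,-0.004,-1],[0.01,-0.4,0,0,0,-0.004,-1],[0.01,-0.5,0,0,0,-0.004,-1],[0.01,-0.5,0,0,0,-0.004,-1],[0.01,-0.5,0,0,0,-0.004,-1],[0.02,-0.5,0,0,0,-0.004,-1],[0.02,-0.5,0,0,0,-0.004,-1],[0.02,-0.5,0,0,0,-0.004,-1],[0.02,-0.5,0,0,0,-0.004,-1],[0.02,-0.5,0,0,0,0,-1]]

```text
time_s: 14.1
position: [0.5437, 0.0006, 0.1662]
tcp_rot: [[-0.967, 0.255, -0.002], [0.255, 0.967, 0.001], [0.002, 0.001, -1.0]]
force: [0.4, -0.2, -1.2]
opening: 0.757
```

Emit:
play_rows:
  plan:
    - [[0.02,-0.5,0,0,0,0,-1],[0.02,-0.5,0,0,0,0,-1],[0,-0.5,0,0,0,0,-1],[0,-0.5,0,0,0,0,-1],[0,-0.5,0,0,0,0,-1],[0,-0.5,0,0,0,0,-1],[0,-0.4,0,0,0,0,-1],[0,-0.3,0,0,0,0,-1],[0,-0.2,0,0,0,0,-1],[0,-0.1,0,0,0,0,-1],[0,0,0,0,0,0,-1],[0,0,0,0,0,0,-1]]

```text
time_s: 15.3
position: [0.5458, -0.1962, 0.1662]
tcp_rot: [[-0.967, 0.253, -0.002], [0.253, 0.967, 0.002], [0.003, 0.001, -1.0]]
force: [0.1, 0.6, -1.0]
opening: 0.757
```

```bash
python3 - <<'E'
from h import *
s=read_state(); print(s['position'].round(4),s['tcp_rot'].round(4).tolist(),s['force'].round(1),s['opening'])
R=s['tcp_rot']; print('yaw tray',np.degrees(np.arctan2(R[1,1],R[0,1]))-90)
w=snap('wrist','w7'); c=cam('wrist')
print(proj(c,[.5658,-.2029,.004]))
E
```

```text
[ 0.5458 -0.1962  0.1662] [[-0.9675, 0.253, -0.0022], [0.253, 0.9675, 0.0021], [0.0027, 0.0015, -1.0]] [ 0.1  0.6 -1. ] 0.7567466468344544
yaw tray -14.65381478797552
[313.32353137 200.51482231]
```

View pics/w7.png

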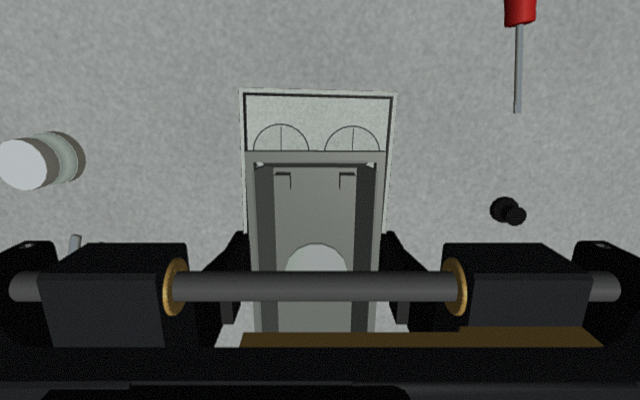

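The tray is over the sheet and aligned with it: sheet edges at columns 240–397, tray at 247–387, lens inside. Lowering.

Emit:
play_rows:
  plan:
    - [[0,-0.01,-0.2,0,0,-0.003,-1],[0,-0.01,-0.4,0,0,0,-1],[0,0,-0.4,0,0,0,-1],[0,0,-0.4,0,0,0,-1],[0,0,-0.4,0,0,0,-1],[0,0,-0.3,0,0,0,-1],[0,0,-0.2,0,0,0,-1],[0,0,-0.2,0,0,0,-1],[0,0,-0.2,0,0,0,-1],[0,0,-0.1,0,0,0,-1],[0,0,-0.03,0,0,0,-1],[0,0,0,0,0,0,-1]]

```text
time_s: 16.55
position: [0.5462, -0.198, 0.0248]
tcp_rot: [[-0.965, 0.263, -0.001], [0.263, 0.965, 0.001], [0.002, 0.001, -1.0]]
force: [0.4, 0.6, -1.0]
opening: 0.753
```

Emit:
play_rows:
  plan:
    - [[0,0,-0.03,0,0,0,-1],[0,0,-0.03,0,0,0,-1],[0,0,-0.02,0,0,0,-1],[0,0,-0.02,0,0,0,-1],[0,0,-0.02,0,0,0,-1],[0,0,0,0,0,0,-1],[0,0,0,0,0,0,-1]]

```text
time_s: 17.25
position: [0.546, -0.1979, 0.0189]
tcp_rot: [[-0.965, 0.263, -0.002], [0.262, 0.965, 0.001], [0.002, 0.001, -1.0]]
force: [-0.8, -0.4, -0.5]
opening: 0.752
```

Emit:
play_rows:
  plan:
    - [[0,0,-0.015,0,0,0,-1],[0,0,0,0,0,0,-1],[0,0,0,0,0,0,-1]]

```text
time_s: 17.55
position: [0.5461, -0.1979, 0.0188]
tcp_rot: [[-0.965, 0.262, -0.001], [0.262, 0.965, 0.001], [0.002, 0.001, -1.0]]
force: [-1.3, 0.3, 5.4]
opening: 0.751
```

The tray is down (+5 N). Releasing slowly, then going up and clear.

Emit:
play_rows:
  plan:
    - [[0,0,0,0,0,0,0.6],[0,0,0,0,0,0,0.8],[0,0,0,0,0,0,1],[0,0,0,0,0,0,1],[0,0,0,0,0,0,1],[0,0,0.1,0,0,0,1],[0,0,0.3,0,0,0,1],[0,0,0.6,0,0,0,1],[0,0,0.6,0,0,0,1],[0,0,0.6,0,0,0,1],[-0.6,0,0.6,0,0,0,1],[-0.6,0,0.6,0,0,0,1]]

```text
time_s: 18.75
position: [0.4858, -0.198, 0.1904]
tcp_rot: [[-0.965, 0.261, 0.0], [0.261, 0.965, 0.0], [0.0, 0.0, -1.0]]
force: [-0.1, -0.0, 0.2]
opening: 1.002
```

```bash
python3 - <<'E'
from h import *
s=read_state(); print(s['position'].round(4),s['force'].round(1))
w=snap('wrist','w9');t=snap('top','t9');sd=snap('side','s9')
a=cv2.resize(w[40:360,140:540],(400,320)); b=cv2.resize(sd[140:340,190:440],(400,320),interpolation=2)
tt=cv2.resize(t[100:270,140:490],(800,388-128+20),interpolation=2)
im=np.vstack([np.hstack([a,b]),tt]);cv2.imwrite('pics/c9.png',im[:,:,::-1]); print(im.shape)
E
```

```text
[ 0.4858 -0.198   0.1904] [-0.1 -0.   0.2]
(600, 800, 3)
```

View pics/c9.png

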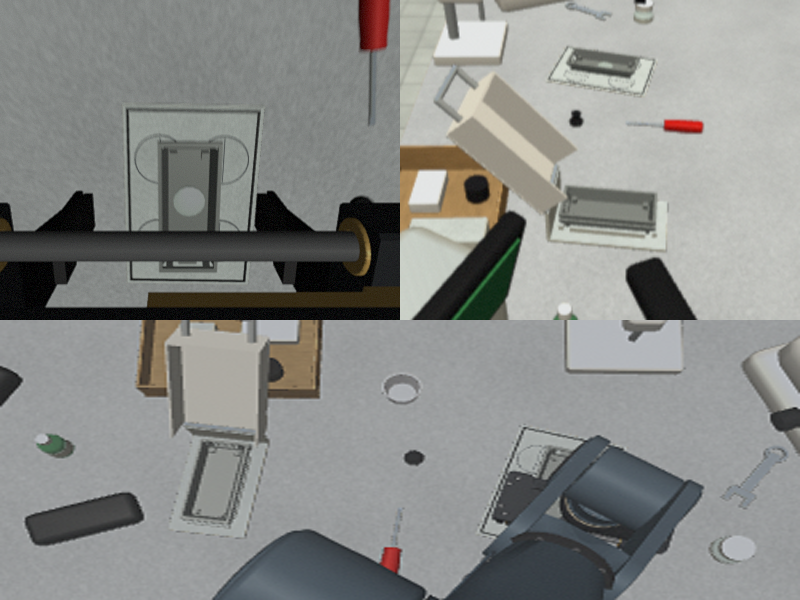

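The tray sits flat in the sheet with the lens inside. The lid is open, the other trays are in the case and the bystanders are in place. One numeric check of the tray centre, then hand in.

```bash
python3 - <<'E'
from h import *
c=cam('wrist')
P=[ray(c,(x+140,y+40),.028)[:2] for x,y in((159,142),(224,142),(217,271),(161,271))]; m=np.mean(P,0)
e=np.linalg.norm(m-np.array([.5658,-.2029])); print(m,'off',e)
if e<.015: print(hand_in())
E
```

```text
[ 0.56623189 -0.20347489] off 0.0007190410836067147
the job is handed in; nothing more can be done
None
```

I completed the task and handed it in at about 19 s of the 61 s allowed. `hand_in()` gives no verdict, so the result rests on my own checks.

- **Lid:** I swung it up by its handle and released it at about 2.14 rad; it sank onto its stop by itself. I saw it resting open in the pictures but did not measure its final angle.
- **Tray:** I gripped the top tray across its lips and tilted it 0.25 rad. I then drew it 18 mm forward, lifted it and lowered it gently onto the sheet.
- **Placing:** The tray's centre came out about 1 mm from the sheet's centre, and its heading is within about 0.5° of the sheet's length. The lens is in the tray.
- **Everything else:** In the last pictures the other two trays are home in the case. The bystanders that can be seen are where they were. The gripper is open and clear, with about zero force on it.

No check failed or disagreed.

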